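# Index the pendant press and stamp

## Robot

A 6-joint arm with a two-finger parallel gripper is mounted at the origin on the work surface. World frame = base frame: x ahead of the robot, y to its left, z up, the work surface at z = 0. Lengths are in m, angles in rad, forces in N, time in s.
With the tool pointing down it reaches from about 0.35 to 0.775 m from the base axis. Payload 7.3 kg.
Tool frame: the origin (TCP) lies at the very end of the fingers, on their centre line; the grasp point (between the pads) lies robot.pinch_z behind it (robot.pinch_z is the distance from the TCP to the grasp point, in m); y points along the fingers, z is the direction in which the jaws open and shut, and the axes are right-handed (so a half turn about y gives the same grasp; the last joint's range is limited). The gripper opens to 92 mm and grips with 3 to 60 N. Pads are 19 mm wide; open, the fingers measure 130 mm over their backs; the gripper's body (75 mm by 190 mm) begins 47 mm behind the grasp point.
Start: joints at [1.19, 0.342, 1.524, -0, 1.275, -0.146], TCP at [0.122, 0.511, 0.227] pointing down, gripper open.
Joint ranges: [-2.53, 2.53], [-0.77, 2.02], [0.04, 2.7], [-1, 4.14], [0.28, 2.66], [-3.11, 3.11]. Speed limits (rad/s): [2.57, 2.57, 3.14, 3.14, 3.14, 3.14].

## Interface

Orientations are given as [roll, pitch, yaw] about the fixed x, y, z axes, in that order (R = Rz(yaw) Ry(pitch) Rx(roll)).
In Python, from cell import status, viewer, robot gives the robot as it stands. The module is installed in compiled form; this text tells all that it offers.
- The arm moves only by the shell command python3 -m pendant 'ROWS' [FORCE]. ROWS is JSON, a list that holds one entry, the list of rows, each a list of 7 numbers: the shift along the tool's x, y, z in cm, then the turn, a rotation vector about the tool's x, y, z in rad, then the finger opening in cm, from 0 to 9.18. A call has 1 to 20 rows; each row is the pose to reach, as a shift and turn from the pose commanded when the call began, along the tool's axes at that moment; what a row does not reach only later rows make up. A row lasts 1/10 s, in which the tool goes at most 50 mm and 8.59 degrees, less where a joint would pass 70% of its speed; a pose out of reach is approached as far as the arm can. A call with a gripper value outside its range is refused whole. The fingers move at their own pace and stop on an object; FORCE is the grip in N (left out, the last holds). Time passes only in rows, so rows that repeat a pose let the fingers close. It gives the time, the measured TCP pose, the force and the opening at its end, in the units of the state.
- status.observe(): the state, without advancing time (a new reading comes with each control period).
- viewer.read_camera(name): name is "scene" or "top"; returns a dict with "image" (400x640x3 uint8, red, green, blue), "range_z" (400x640 float32, m along the optical axis (not along the pixel's ray), 0 where there is no reading), "fx", "fy", "cx", "cy" (pixels), "camera_from_world" (4x4, takes a point from world to camera coordinates). Camera axes: x right, y up, looking along -z (the intrinsics and any distortion apply to the point x, -y, -z); pixel columns grow to the right and rows downward; lengths in m; the calibration is good to about 2 mm. A picture is of the moment at which its call begins.
- robot.hand_in(): hands the job in, once; it reports no verdict.
The state is a dict: "time": time; "qpos": joint angles; "qvel": joint speeds; "joint_efforts": joint torques, N m; "tool_pos": TCP position; "tool_rot": TCP orientation; "contact_force": force on the tool from outside, world axes, zero at the start; "torque": the same for the moment, N m; "opening": finger opening in m.
Only numpy, scipy, OpenCV 4.12 (cv2) and the standard library are available. Lean on these libraries where they do the work, as an engineer would, in place of code of your own. Each camera call takes 0.05 s, during which the arm holds its last target. There are 200 camera calls.

## Task

On the small green hand press, nudge the index lever with closed fingertips (no pinching, light pushes well under 20 N) towards the red mark, one click at a time, and let it rest about half a second on each of the two yellow marks and then on the red mark, never clicking past red. Only when it sits on red, push the red plunger button down until it is felt to bottom on the pendant, press it there with about 15 N (never over 30 N) for about half a second to stamp it, then let it come back up. Leave the jar, bowl and bangle alone.

Things in the scene. Friction and masses are not known exactly. Their poses are not given: they have to be found in the camera images.
- press: Green hand press fixed to the table; base x -120 to +130 mm, y -75 to +75 mm, flat dark top 40 mm above the table. Origin on the table under the lever's pivot, z up; its -x side, with lever and marks, faces roughly to the robot. A column and head (141 mm high, 50 mm wide, x +40 to +126 mm) carry the plunger.
- red_mark (a point): Red dot, 8 mm, on the press's top: notch 5 of 8. The dots lie 112 mm from the pivot, numbered 0 to 7 from -y to +y: 0, 1, 2 white, 3, 4 yellow, 5 red, 6, 7 white. Notch k is at angle a = -0.35 + 0.10 k rad from the press's -x axis, positive to +y. With the lever in notch k the knob's axis is at x = -85 cos a, y = 85 sin a mm in the press frame (notch 3: y = -4.2, 4: +4.2, 5: +12.7).
- index_lever: Aluminium lever, 12 mm wide, red nose, black thumb knob. Origin on its upright pivot; its -x axis points to the knob. Starts in notch 0, 1 or 2; goes to +y of the press. A sprung detent holds it: pushed at the knob, it resists with some 3 to 8 N, eases to nothing half-way (4 mm), then jumps by itself into the next notch, ahead of the finger. At most 20 N: a pinch exceeds that.
- lever_knob (a point): Centre of the lever's black thumb knob: upright cylinder 16 mm in diameter, from 52 to 88 mm above the table (centre at 70 mm), 85 mm from the pivot. Neighbouring notches are 8.5 mm apart here. Push it level on its side.
- plunger: Red round button, 34 mm in diameter, 14 mm thick, on a sprung stem at x = +65 mm, y = 0 in the press frame, above the head; origin at its underside. It slides straight down against a spring (about 3 N to start, growing by 0.5 N per mm) until its die bottoms on the pendant, 4 to 9 mm down: the pendant's thickness varies and is not told, so it must be felt as a sharp rise of force, some 9 N per mm. At most 30 N.
- plunger_top (a point): Centre of the top face of the plunger's red button, 178 mm above the table when up.
- olive_jar: Loose green jar with a yellow lid, 76 mm in diameter, 130 mm high, left of the press; origin at its underside. Leave alone.
- bowl: Loose terracotta bowl, 100 mm in diameter, 50 mm high, right of the press; origin at its underside. Leave alone.
- bangle: Loose copper bangle lying flat, 68 mm in diameter, 14 mm high, right of the press and nearer the robot; origin at its underside. Leave alone.

How it is judged:
By the outcome, as a careful person would: the job done as asked, in the order asked, and still so for the second after the job is handed in, with the robot touching nothing.
It also fails if it takes over 72 s, if anything falls off the work surface, if the arm or the gripper's body presses on something with over 40 N, if the wrist force passes 120 N, or if a joint passes its speed limit or range.

## Working session

There is one attempt and no reset: what is moved stays moved. The work goes in short steps, Python scripts to look and compute and a shell command to move; the robot and the scene stay as the last step left them, time stands still between calls to the robot, and variables do not carry over. Pictures are saved under pics/ and viewed, about 8 in all and at most 12, crops included, and the job is handed in when it is done.

```bash
mkdir -p pics; cat > h.py <<'E'
import numpy as np, cv2, pickle
from cell import status, viewer, robot
def cam(n,name):
    c=viewer.read_camera(n); cv2.imwrite(f'pics/{name}.png',c['image'][:,:,::-1]); pickle.dump(c,open(f'{name}.pkl','wb')); return c
def ray(c,u,v):
    M=np.linalg.inv(c['camera_from_world']); d=np.array([(u-c['cx'])/c['fx'],-(v-c['cy'])/c['fy'],-1.])
    return M[:3,3],M[:3,:3]@d
def onplane(c,u,v,z):
    o,d=ray(c,u,v); return o+d*(z-o[2])/d[2]
E
python3 - <<'E'
from h import *
cam('top','t0');cam('scene','s0')
s=status.observe()
print({k:np.round(v,4) for k,v in s.items()},robot.pinch_z)
E
```

```text
{'time': np.float64(0.1), 'qpos': array([ 1.19  ,  0.3427,  1.5249, -0.    ,  1.2754, -0.146 ]), 'qvel': array([ 0.0003, -0.0031, -0.0022, -0.0009,  0.0005, -0.0008]), 'joint_efforts': array([ 2.10000e-03, -4.31999e+01, -2.44698e+01,  7.21000e-02,
        5.25000e-02, -0.00000e+00]), 'tool_pos': array([0.122 , 0.5103, 0.2261]), 'tool_rot': array([-1.5721e+00,  2.0000e-04, -2.3480e-01]), 'contact_force': array([ 0.0865, -0.5978,  0.1557]), 'torque': array([-0.0248,  0.0337,  0.0368]), 'opening': np.float64(0.0914)} 0.0188
```

View pics/t0.png

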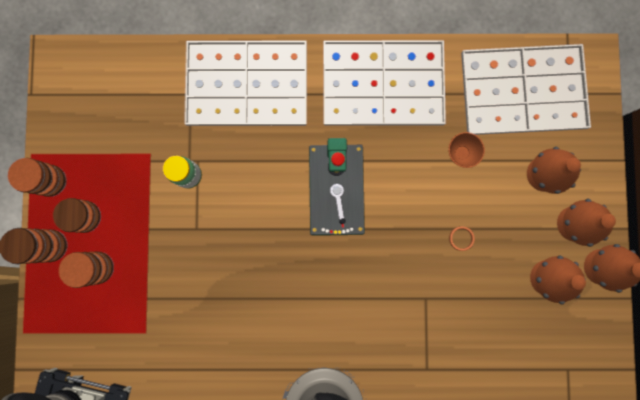

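View pics/s0.png

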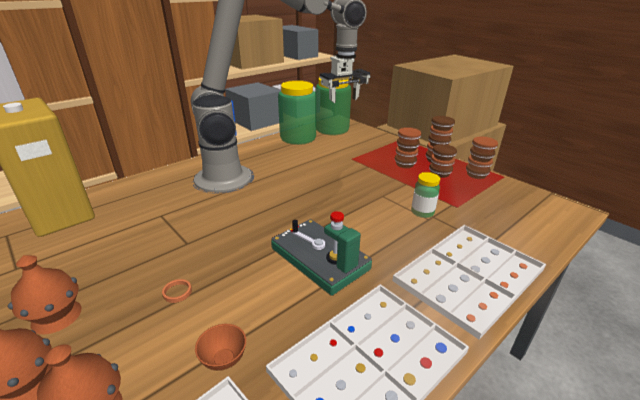

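The top view shows the press at about (337,190), with the lever knob at (342,222) and the plunger at (338,159). The jar, bowl and bangle are well clear to either side. Next I'll measure.

```bash
python3 - <<'E'
from h import *
c=pickle.load(open('t0.pkl','rb'));s=pickle.load(open('s0.pkl','rb'))
im=c['image'];crop=im[130:240,300:375];a=cv2.resize(crop,None,fx=5,fy=5,interpolation=cv2.INTER_CUBIC)
b=cv2.resize(s['image'][205:295,265:375],None,fx=3.6,fy=3.6,interpolation=cv2.INTER_CUBIC)
o=np.zeros((560,800,3),np.uint8);o[:550,:375]=a;o[:b.shape[0],380:380+b.shape[1]]=b
cv2.imwrite('pics/c1.png',o[:,:,::-1])
# dark base top mask in top view
hsv=cv2.cvtColor(im,cv2.COLOR_RGB2HSV)
m=np.zeros(im.shape[:2],np.uint8);m[135:240,300:375]=((hsv[...,1]<110)&(hsv[...,2]<110))[135:240,300:375]*255
m=cv2.morphologyEx(m,cv2.MORPH_CLOSE,np.ones((9,9)))
k=max(cv2.findContours(m,0,2)[0],key=cv2.contourArea)
r=cv2.minAreaRect(k);P=cv2.boxPoints(r);print(r)
for p in P: print(p,onplane(c,*p,.04).round(4))
def red(c,box,z):
    x0,y0,x1,y1=box;h=cv2.cvtColor(c['image'],cv2.COLOR_RGB2HSV)[y0:y1,x0:x1]
    m=(((h[...,0]<8)|(h[...,0]>172))&(h[...,1]>150)&(h[...,2]>90)).astype(np.uint8)
    n,l,st,ce=cv2.connectedComponentsWithStats(m)
    for i in range(1,n): q=ce[i]+[x0,y0];print('red',st[i,4],q,onplane(c,*q,z).round(4))
red(c,(300,140,375,180),.178);red(c,(300,225,375,240),.04);red(s,(300,200,375,235),.171)
print(c['camera_from_world'].round(3),c['fx'])
E
```

```text
((336.3004455566406, 186.1298370361328), (96.4967269897461, 54.17307662963867), 89.14490509033203)
[308.4969  138.29108] [0.7335 0.0416 0.04  ]
[362.66394 137.4826 ] [ 0.7356 -0.1075  0.04  ]
[364.104  233.9686] [ 0.4704 -0.1094  0.04  ]
[309.93695 234.77707] [0.4683 0.0374 0.04  ]
red 140 [337.62142857 158.71428571] [ 0.6526 -0.0337  0.178 ]
red 4 [342.5 225.5] [ 0.4934 -0.051   0.04  ]
red 5 [331. 231.] [ 0.4785 -0.0197  0.04  ]
red 122 [336.77868852 216.13114754] [ 0.651  -0.0315  0.171 ]
[[-1.000e-03 -1.000e+00 -4.000e-03  1.300e-02]
 [ 9.970e-01 -1.000e-03  7.900e-02 -5.490e-01]
 [-7.900e-02 -3.000e-03  9.970e-01 -1.356e+00]
 [ 0.000e+00  0.000e+00  0.000e+00  1.000e+00]] 499.1123613220506
```

View pics/c1.png

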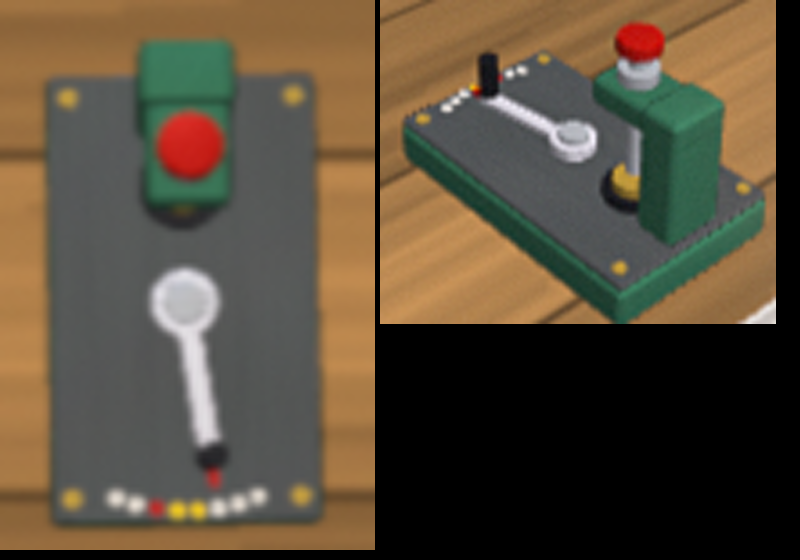

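The crop shows the dots at y≈500, with red at (157,508) and yellow at (178,510) and (199,510). The nose points at dot 2, at (213,480) against the dot at (219,508), so the lever starts in notch 2.

```bash
python3 - <<'E'
from h import *
c=pickle.load(open('t0.pkl','rb'))
w=lambda p,z:onplane(c,300+(p[0]+.5)/5-.5,130+(p[1]+.5)/5-.5,z)[:2]
D=[(258,496),(238,503),(219,508),(199,510),(178,510),(157,508),(136,504),(116,498)]
S=[w(p,.04) for p in [(68,98),(293,96),(72,499),(302,496)]]
print('screws',np.round(S,4))
ax=((S[0]+S[1])-(S[2]+S[3]))/2;print('yaw screws',np.arctan2(ax[1],ax[0]), np.arctan2(*((S[0]-S[1]+S[2]-S[3])[::-1]))-np.pi/2)
a=-.35+.1*np.arange(8);M=np.c_[-.112*np.cos(a),.112*np.sin(a)]
W=np.array([w(p,.04) for p in D])
sm,wm=M.mean(0),W.mean(0)
M2=np.r_[M,[[.065,0]]];W2=np.r_[W,[[.6518,-.0326]]]
for m,q in((M,W),(M2,W2)):
    U,_,V=np.linalg.svd((m-m.mean(0)).T@(q-q.mean(0)));R=(V.T@U.T);t=q.mean(0)-R@m.mean(0)
    print('yaw',np.arctan2(R[1,0],R[0,0]),'t',t.round(4),'res',np.round((q-m@R.T-t)*1e3,1).tolist())
print('pivot',w((185,300),.055),'plunger',R@[.065,0]+t)
k0=w((211,452),.088);print('knob seen',k0)
for k in range(8): print(k,(R@[-.085*np.cos(a[k]),.085*np.sin(a[k])]+t).round(4))
E
```

```text
screws [[ 0.7031  0.0286]
 [ 0.704  -0.095 ]
 [ 0.4829  0.0264]
 [ 0.4844 -0.0984]]
yaw screws 0.012679478621085925 0.00986406542146323
yaw 0.01127764276411896 t [ 0.5888 -0.0351] res [[0.3, 0.2], [-0.0, 0.4], [-0.4, -0.3], [-0.2, -0.5], [-0.1, -0.3], [0.0, -0.1], [0.1, 0.3], [0.2, 0.4]]
yaw 0.019971436224251383 t [ 0.5886 -0.0341] res [[0.2, 0.1], [-0.0, 0.3], [-0.3, -0.3], [-0.0, -0.5], [0.2, -0.3], [0.4, -0.1], [0.6, 0.3], [0.7, 0.3], [-1.8, 0.2]]
pivot [ 0.58971761 -0.0348237 ] plunger [ 0.65357598 -0.03282297]
knob seen [ 0.50591579 -0.04713179]
0 [ 0.5093 -0.0649]
1 [ 0.5067 -0.0568]
2 [ 0.5048 -0.0485]
3 [ 0.5038 -0.0401]
4 [ 0.5036 -0.0316]
5 [ 0.5043 -0.0231]
6 [ 0.5058 -0.0147]
7 [ 0.5082 -0.0066]
```

```bash
python3 -m pendant '[[[8,0,-3,0,-0.03,0,0],[12,0,-5,0,-0.06,0,0],[16,0,-6.5,0,-0.1,0,0],[20,0,-8,0,-0.13,0,0],[24,0,-9.5,0,-0.16,0,0],[28,0,-11,0,-0.2,0,0],[31,0,-12.5,0,-0.22,0,0],[34,0,-14,0,-0.245,0,0],[36,0,-17.5,0,-0.245,0,0],[38,0,-21,0,-0.245,0,0],[40,0,-25,0,-0.245,0,0],[42,0,-29,0,-0.245,0,0],[44,0,-33,0,-0.245,0,0],[46,0,-37,0,-0.245,0,0],[48,0,-41,0,-0.245,0,0],[50,0,-45,0,-0.245,0,0],[51,0,-49,0,-0.245,0,0],[52,0,-52.5,0,-0.245,0,0],[52,0,-52.5,0,-0.245,0,0],[52,0,-52.5,0,-0.245,0,0]]]' 20
```

```text
time: 2.1
tool_pos: [0.5054, -0.1213, 0.2262]
tool_rot: [-1.57, 0.001, 0.008]
contact_force: [-1.4, 0.6, -0.3]
opening: -0.0
```

```bash
python3 -m pendant '[[[0,4,0,0,0,0,0],[0,8,0,0,0,0,0],[0,12,0,0,0,0,0],[0,15,0,0,0,0,0],[0,16.4,0,0,0,0,0],[0,16.4,0,0,0,0,0],[0,16.4,0,0,0,0,0]]]'
python3 - <<'E'
from h import *
c=cam('top','t1');s=cam('scene','s1')
a=cv2.resize(c['image'][130:245,300:400],None,fx=4,fy=4,interpolation=3);b=cv2.resize(s['image'][190:295,240:340],None,fx=4,fy=4,interpolation=3)
o=np.zeros((460,800,3),np.uint8);o[:,:400]=a;o[:420,400:]=b;cv2.imwrite('pics/c2.png',o[:,:,::-1])
print(status.observe()['contact_force'])
E
```

```text
time: 2.8
tool_pos: [0.506, -0.1199, 0.0632]
tool_rot: [-1.571, -0.0, 0.012]
contact_force: [0.0, 0.6, 0.3]
opening: 0.0007
[0.81102575 0.21741277 0.69060625]
```

View pics/c2.png

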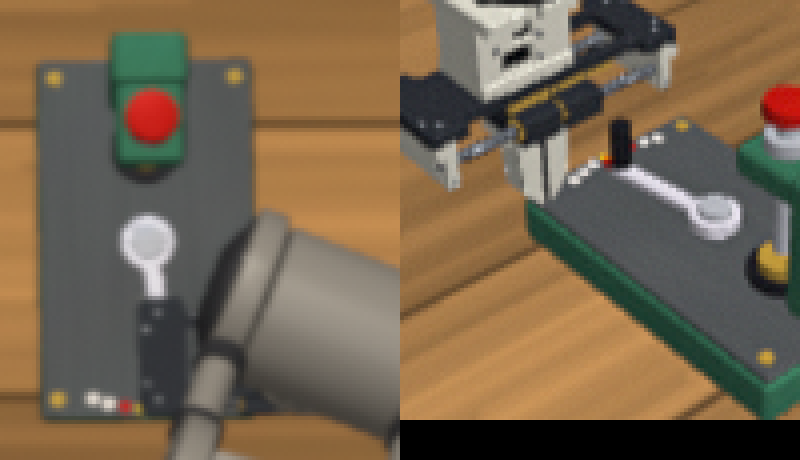

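The fingers are low, beside the knob on its -y side, at about (620,145) in the right-hand crop. I'll approach in small steps.

```bash
python3 -m pendant '[[[0,0,1,0,0,0,0],[0,0,2,0,0,0,0],[0,0,2.6,0,0,0,0],[0,0,3,0,0,0,0],[0,0,3.2,0,0,0,0],[0,0,3.4,0,0,0,0],[0,0,3.4,0,0,0,0]]]'
for i in 1; do python3 -m pendant '[[[0,0,0.2,0,0,0,0],[0,0,0.4,0,0,0,0],[0,0,0.4,0,0,0,0]]]';python3 -m pendant '[[[0,0,0.2,0,0,0,0],[0,0,0.4,0,0,0,0],[0,0,0.4,0,0,0,0]]]'; done
```

```text
time: 3.6
tool_pos: [0.5054, -0.0868, 0.0627]
tool_rot: [-1.571, 0.0, 0.01]
contact_force: [-0.4, -0.1, 0.2]
opening: 0.0005
time: 3.9
tool_pos: [0.5053, -0.0828, 0.0627]
tool_rot: [-1.571, 0.0, 0.01]
contact_force: [-0.4, 0.5, 0.2]
opening: 0.0007
time: 4.2
tool_pos: [0.5053, -0.0787, 0.0627]
tool_rot: [-1.571, 0.0, 0.01]
contact_force: [-0.2, -0.1, -0.3]
opening: -0.0
```

```bash
p(){ grep -E 'time|tool_pos|force' | tr '\n' ' '; echo; }
python3 -m pendant '[[[0,0,0.1,0,0,0,0],[0,0,0.2,0,0,0,0],[0,0,0.2,0,0,0,0]]]'|p
python3 -m pendant '[[[0,0,0.1,0,0,0,0],[0,0,0.2,0,0,0,0],[0,0,0.2,0,0,0,0]]]'|p
python3 -m pendant '[[[0,0,0.1,0,0,0,0],[0,0,0.1,0,0,0,0]]]'|p
python3 -m pendant '[[[0,0,0.1,0,0,0,0],[0,0,0.1,0,0,0,0]]]'|p
```

```text
time: 4.5 tool_pos: [0.5053, -0.0768, 0.0627] contact_force: [0.5, 0.6, 0.5] 
time: 4.8 tool_pos: [0.5052, -0.0748, 0.0627] contact_force: [-0.3, 0.7, 0.7] 
time: 5.0 tool_pos: [0.5053, -0.0739, 0.0627] contact_force: [0.7, -0.7, -0.6] 
time: 5.2 tool_pos: [0.5053, -0.0734, 0.0627] contact_force: [-0.3, -3.4, -0.4]
```

Contact came at y≈-0.0735. Next contact should be about 8.5 mm further on.

```bash
p(){ grep -E 'time|tool_pos|force' | tr '\n' ' '; echo; }
python3 -m pendant '[[[0,0,0.1,0,0,0,0],[0,0,0.1,0,0,0,0]]]'|p
python3 -m pendant '[[[0,0,0.1,0,0,0,0],[0,0,0.1,0,0,0,0]]]'|p
python3 -m pendant '[[[0,0,0.1,0,0,0,0],[0,0,0.1,0,0,0,0]]]'|p
python3 -m pendant '[[[0,0,0.1,0,0,0,0],[0,0,0.1,0,0,0,0]]]'|p
```

```text
time: 5.4 tool_pos: [0.5052, -0.0728, 0.0627] contact_force: [-1.3, -6.1, 0.2] 
time: 5.6 tool_pos: [0.5049, -0.0715, 0.0627] contact_force: [-3.1, -5.6, 0.7] 
time: 5.8 tool_pos: [0.5048, -0.0699, 0.0626] contact_force: [-0.4, -2.4, 0.1] 
time: 6.0 tool_pos: [0.5054, -0.0685, 0.0627] contact_force: [0.1, -0.4, -0.2]
```

```bash
p(){ grep -E 'time|tool_pos|force' | tr '\n' ' '; echo; }
python3 -m pendant '[[[0,0,0.1,0,0,0,0],[0,0,0.1,0,0,0,0],[0,0,0.1,0,0,0,0],[0,0,0.1,0,0,0,0],[0,0,0.1,0,0,0,0],[0,0,0.1,0,0,0,0],[0,0,0.1,0,0,0,0]]]'|p
python3 - <<'E'
from h import *
c=cam('scene','s2')
o=np.vstack([cv2.resize(pickle.load(open(f'{n}.pkl','rb'))['image'][215:260,265:345],None,fx=6,fy=6,interpolation=3) for n in('s1','s2')])
cv2.imwrite('pics/c3.png',o[:,:,::-1])
E
```

```text
time: 6.7 tool_pos: [0.5052, -0.0679, 0.0627] contact_force: [-0.2, 0.3, -0.6]
```

View pics/c3.png

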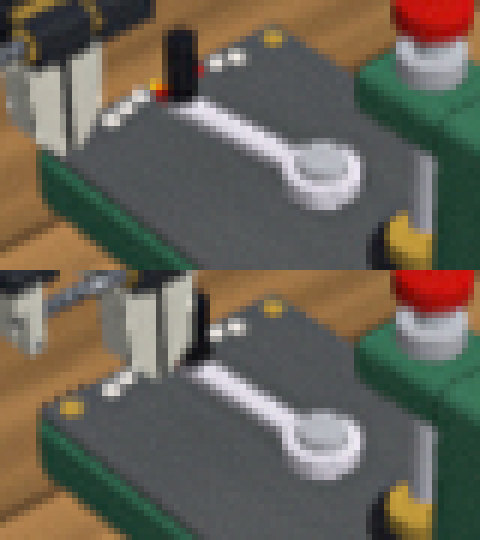

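The lower crop shows the lever moved one step, with the knob going from x≈181 to ≈200 and now just ahead of the fingers. It has rested more than 0.7 s on notch 3. Next is notch 4.

```bash
p(){ grep -E 'time|tool_pos|force' | tr '\n' ' '; echo; }
python3 -m pendant '[[[0,0,0.1,0,0,0,0],[0,0,0.2,0,0,0,0],[0,0,0.2,0,0,0,0]]]'|p
python3 -m pendant '[[[0,0,0.1,0,0,0,0],[0,0,0.1,0,0,0,0]]]'|p
python3 -m pendant '[[[0,0,0.1,0,0,0,0],[0,0,0.1,0,0,0,0]]]'|p
python3 -m pendant '[[[0,0,0.1,0,0,0,0],[0,0,0.1,0,0,0,0]]]'|p
python3 -m pendant '[[[0,0,0.1,0,0,0,0],[0,0,0.1,0,0,0,0]]]'|p
```

```text
time: 7.05 tool_pos: [0.5052, -0.0658, 0.0627] contact_force: [-0.2, -0.5, 0.2] 
time: 7.25 tool_pos: [0.5052, -0.0652, 0.0627] contact_force: [0.2, -2.8, -1.0] 
time: 7.45 tool_pos: [0.5052, -0.0646, 0.0628] contact_force: [-1.3, -5.6, -0.4] 
time: 7.65 tool_pos: [0.505, -0.0638, 0.0628] contact_force: [-1.6, -6.0, -0.9] 
time: 7.85 tool_pos: [0.5049, -0.0623, 0.0627] contact_force: [-2.2, -3.3, 0.9]
```

```bash
p(){ grep -E 'time|tool_pos|force' | tr '\n' ' '; echo; }
python3 -m pendant '[[[0,0,0.1,0,0,0,0],[0,0,0.1,0,0,0,0]]]'|p
python3 -m pendant '[[[0,0,0.1,0,0,0,0],[0,0,0.1,0,0,0,0],[0,0,0.1,0,0,0,0],[0,0,0.1,0,0,0,0],[0,0,0.1,0,0,0,0],[0,0,0.1,0,0,0,0],[0,0,0.1,0,0,0,0],[0,0,0.1,0,0,0,0]]]'|p

```

```text
time: 8.05 tool_pos: [0.5051, -0.0605, 0.0627] contact_force: [-1.5, -0.8, -0.5] 
time: 8.85 tool_pos: [0.5051, -0.06, 0.0627] contact_force: [0.7, -0.5, 0.0]
```

```bash
p(){ grep -E 'time|tool_pos|force' | tr '\n' ' '; echo; }
python3 -m pendant '[[[0,0,0.1,0,0,0,0],[0,0,0.2,0,0,0,0],[0,0,0.2,0,0,0,0]]]'|p
python3 -m pendant '[[[0,0,0.1,0,0,0,0],[0,0,0.1,0,0,0,0]]]'|p
python3 -m pendant '[[[0,0,0.1,0,0,0,0],[0,0,0.1,0,0,0,0]]]'|p
python3 -m pendant '[[[0,0,0.1,0,0,0,0],[0,0,0.1,0,0,0,0]]]'|p
python3 -m pendant '[[[0,0,0.1,0,0,0,0],[0,0,0.1,0,0,0,0]]]'|p
```

```text
time: 9.15 tool_pos: [0.5051, -0.0578, 0.0627] contact_force: [1.0, -0.6, -0.6] 
time: 9.35 tool_pos: [0.5051, -0.0569, 0.0627] contact_force: [0.3, 0.2, 0.4] 
time: 9.55 tool_pos: [0.5051, -0.0564, 0.0627] contact_force: [-0.2, -4.0, -0.2] 
time: 9.75 tool_pos: [0.5051, -0.0557, 0.0627] contact_force: [-0.3, -6.2, -0.0] 
time: 9.95 tool_pos: [0.505, -0.0543, 0.0627] contact_force: [-1.0, -4.9, 0.7]
```

```bash
p(){ grep -E 'time|tool_pos|force' | tr '\n' ' '; echo; }
python3 -m pendant '[[[0,0,0.1,0,0,0,0],[0,0,0.1,0,0,0,0]]]'|p
python3 -m pendant '[[[0,0,0.1,0,0,0,0],[0,0,0.1,0,0,0,0]]]'|p

```

```text
time: 10.15 tool_pos: [0.505, -0.0526, 0.0627] contact_force: [-0.4, -1.1, -0.2] 
time: 10.35 tool_pos: [0.505, -0.0514, 0.0627] contact_force: [0.4, 0.2, -0.7]
```

```bash
python3 -m pendant '[[[0,0,0,0,0,0,0],[0,0,0,0,0,0,0],[0,0,-0.5,0,0,0,0],[0,0,-2,0,0,0,0],[0,0,-4,0,0,0,0],[0,-4,-5,0,0,0,0],[0,-8,-6,0,0,0,0],[0,-12,-8,0,0,0,0],[0,-16,-10,0,0,0,0],[0,-19,-14,0,0,0,0],[0,-19,-18,0,0,0,0],[0,-19,-22,0,0,0,0],[0,-19,-22,0,0,0,0],[0,-19,-22,0,0,0,0]]]'
python3 - <<'E'
from h import *
c=cam('top','t3');s=cam('scene','s3')
a=cv2.resize(c['image'][140:240,300:375],None,fx=5,fy=5,interpolation=3);b=cv2.resize(s['image'][200:290,265:345],None,fx=5,fy=5,interpolation=3)
o=np.zeros((500,780,3),np.uint8);o[:,:375]=a;o[:450,380:]=b;cv2.imwrite('pics/c4.png',o[:,:,::-1])
E
```

```text
time: 11.75
tool_pos: [0.5065, -0.2734, 0.2521]
tool_rot: [-1.57, 0.001, 0.008]
contact_force: [-0.9, -0.5, -1.0]
opening: 0.0006
```

View pics/c4.png

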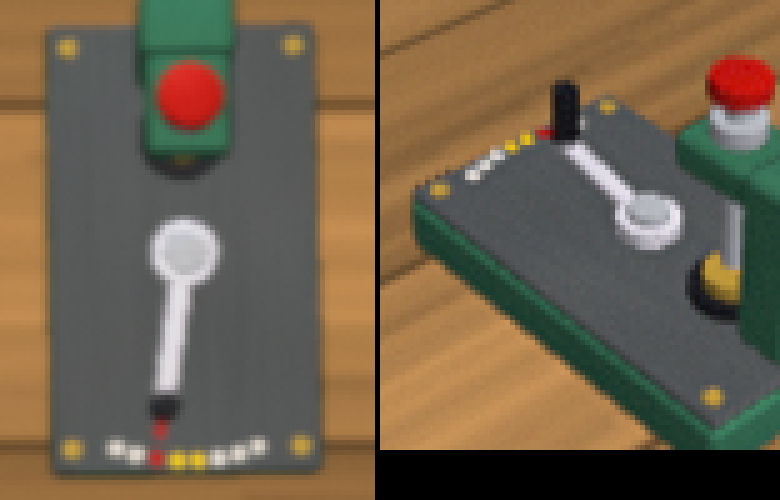

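Both views show the lever's nose at (160,430), right at the red dot at (157,458), and the knob in notch 5. Next is the plunger.

```bash
python3 -m pendant '[[[2.5,0,4,0,0,0,0],[5,0,8,0,0,0,0],[7.5,0,12,0,0,0,0],[10,0,16,0,0,0,0],[12.5,0,20,0,0,0,0],[14,0,23,0,0,0,0],[14.7,0,24,0,0,0,0],[14.7,0,24,0,0,0,0],[14.7,2,24,0,0,0,0],[14.7,4,24,0,0,0,0],[14.7,5.5,24,0,0,0,0],[14.7,6.4,24,0,0,0,0],[14.7,6.4,24,0,0,0,0],[14.7,6.4,24,0,0,0,0]]]'
```

```text
time: 13.25
tool_pos: [0.6519, -0.0312, 0.1895]
tool_rot: [-1.571, -0.001, 0.01]
contact_force: [0.0, 0.1, 0.7]
opening: 0.0002
```

```bash
p(){ grep -E 'time|tool_pos|force' | tr '\n' ' '; echo; }
python3 -m pendant '[[[0,0.3,0,0,0,0,0],[0,0.6,0,0,0,0,0],[0,0.8,0,0,0,0,0],[0,0.8,0,0,0,0,0]]]'|p
python3 -m pendant '[[[0,0.1,0,0,0,0,0],[0,0.2,0,0,0,0,0],[0,0.2,0,0,0,0,0]]]'|p
python3 -m pendant '[[[0,0.1,0,0,0,0,0],[0,0.2,0,0,0,0,0],[0,0.2,0,0,0,0,0]]]'|p
python3 -m pendant '[[[0,0.1,0,0,0,0,0],[0,0.2,0,0,0,0,0],[0,0.2,0,0,0,0,0]]]'|p
```

```text
time: 13.65 tool_pos: [0.6517, -0.0304, 0.1804] contact_force: [0.2, 0.4, 0.8] 
time: 13.95 tool_pos: [0.6518, -0.0304, 0.1786] contact_force: [-0.2, -0.6, 0.0] 
time: 14.25 tool_pos: [0.6519, -0.0304, 0.1771] contact_force: [-1.6, -0.8, 3.5] 
time: 14.55 tool_pos: [0.6519, -0.0305, 0.1749] contact_force: [-1.4, -0.3, 4.5]
```

```bash
p(){ grep -E 'time|tool_pos|force' | tr '\n' ' '; echo; }
python3 -m pendant '[[[0,0.05,0,0,0,0,0],[0,0.1,0,0,0,0,0],[0,0.1,0,0,0,0,0]]]'|p
python3 -m pendant '[[[0,0.05,0,0,0,0,0],[0,0.05,0,0,0,0,0]]]'|p
python3 -m pendant '[[[0,0.05,0,0,0,0,0],[0,0.05,0,0,0,0,0]]]'|p
python3 -m pendant '[[[0,0.05,0,0,0,0,0],[0,0.05,0,0,0,0,0]]]'|p
```

```text
time: 14.85 tool_pos: [0.6519, -0.0304, 0.1738] contact_force: [-1.0, -0.1, 4.9] 
time: 15.05 tool_pos: [0.6519, -0.0305, 0.1733] contact_force: [-1.1, 0.4, 5.5] 
time: 15.25 tool_pos: [0.6519, -0.0304, 0.1729] contact_force: [-1.3, 0.6, 5.8] 
time: 15.45 tool_pos: [0.6519, -0.0304, 0.1725] contact_force: [-1.1, -0.1, 5.7]
```

```bash
p(){ grep -E 'time|tool_pos|force' | tr '\n' ' '; echo; }
python3 -m pendant '[[[0,0.05,0,0,0,0,0],[0,0.05,0,0,0,0,0]]]'|p
python3 -m pendant '[[[0,0.05,0,0,0,0,0],[0,0.05,0,0,0,0,0]]]'|p
python3 -m pendant '[[[0,0.05,0,0,0,0,0],[0,0.05,0,0,0,0,0]]]'|p
python3 -m pendant '[[[0,0.05,0,0,0,0,0],[0,0.05,0,0,0,0,0]]]'|p
```

```text
time: 15.65 tool_pos: [0.6519, -0.0304, 0.1723] contact_force: [-2.6, 1.3, 7.9] 
time: 15.85 tool_pos: [0.6519, -0.0304, 0.1722] contact_force: [-2.6, 0.9, 9.2] 
time: 16.05 tool_pos: [0.6519, -0.0304, 0.1721] contact_force: [-4.0, 1.1, 11.2] 
time: 16.25 tool_pos: [0.6519, -0.0304, 0.172] contact_force: [-4.3, 0.9, 13.0]
```

It has bottomed at about z=0.1723. I'll go to about 15 N and hold.

```bash
p(){ grep -E 'time|tool_pos|force' | tr '\n' ' '; echo; }
python3 -m pendant '[[[0,0.05,0,0,0,0,0],[0,0.06,0,0,0,0,0],[0,0.06,0,0,0,0,0]]]'|p
python3 -m pendant '[[[0,0,0,0,0,0,0],[0,0,0,0,0,0,0],[0,0,0,0,0,0,0],[0,0,0,0,0,0,0]]]'|p
```

```text
time: 16.55 tool_pos: [0.652, -0.0305, 0.1719] contact_force: [-4.6, 0.6, 15.5] 
time: 16.95 tool_pos: [0.652, -0.0304, 0.1719] contact_force: [-5.9, -0.1, 14.9]
```

Held at about 15 N for roughly 0.6 s. I'll release it and retract.

```bash
python3 -m pendant '[[[0,-0.3,0,0,0,0,0],[0,-0.7,0,0,0,0,0],[0,-1.2,0,0,0,0,0],[0,-2,0,0,0,0,0],[0,-4,0,0,0,0,0],[0,-7,0,0,0,0,0],[0,-9,-4,0,0,0,0],[0,-9,-8,0,0,0,0],[0,-9,-12,0,0,0,0],[-3,-9,-16,0,0,0,0],[-6,-9,-20,0,0,0,0],[-10,-9,-24,0,0,0,0],[-10,-9,-24,0,0,0,0],[-10,-9,-24,0,0,0,0]]]'
python3 - <<'E'
from h import *
c=cam('top','t4');s=cam('scene','s4')
a=cv2.resize(c['image'][140:240,300:375],None,fx=5,fy=5,interpolation=3);b=cv2.resize(s['image'][200:290,265:345],None,fx=5,fy=5,interpolation=3)
o=np.zeros((500,780,3),np.uint8);o[:,:375]=a;o[:450,380:]=b;cv2.imwrite('pics/c5.png',o[:,:,::-1])
t=pickle.load(open('t0.pkl','rb'));d=np.abs(c['image'].astype(int)-t['image']).max(2)
print('jar/bowl/bangle diff',[d[y:y+60,x:x+60].max() for x,y in((150,140),(440,120),(430,215))])
E
```

```text
time: 18.35
tool_pos: [0.5534, -0.2727, 0.2598]
tool_rot: [-1.57, -0.0, 0.007]
contact_force: [-0.2, 0.2, -0.0]
opening: 0.0005
jar/bowl/bangle diff [np.int64(6), np.int64(155), np.int64(109)]
```

View pics/c5.png

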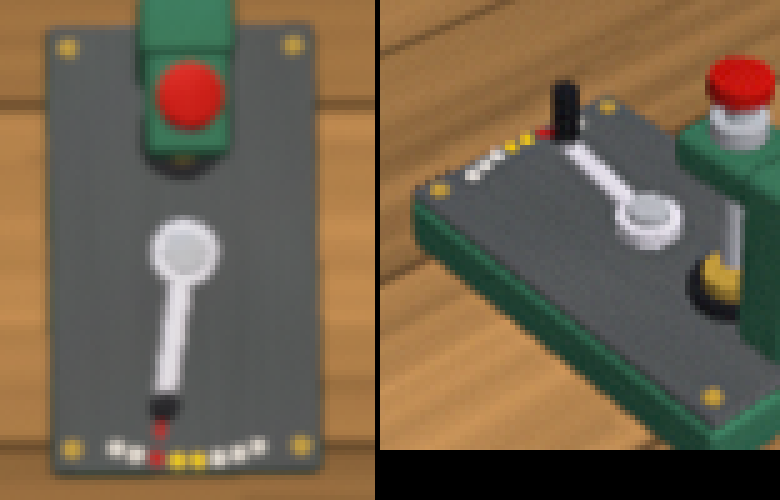

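The lever is still on red and the plunger is back up. The bowl and bangle differences are probably the arm blocking the top view, so I'll check them in the scene view before handing in.

```bash
python3 - <<'E'
from h import *
a,b=[pickle.load(open(n,'rb'))['image'].astype(int) for n in('s0.pkl','s4.pkl')]
d=np.abs(a-b).max(2);B=((195,320,250,370),(160,272,195,308),(408,165,445,220))
print([(d[y0:y1,x0:x1].max(),np.median(d[y0:y1,x0:x1])) for x0,y0,x1,y1 in B])
m=lambda i,x0,y0,x1,y1:cv2.moments(((i[y0:y1,x0:x1,0]-i[y0:y1,x0:x1,2])>90).astype(np.uint8),True)
for q in B:
  r=[m(i,*q) for i in(a,b)];print([(k['m10']/k['m00'],k['m01']/k['m00'],k['m00']) for k in r])
E
```

```text
[(np.int64(9), np.float64(2.0)), (np.int64(8), np.float64(2.0)), (np.int64(16), np.float64(2.0))]
[(25.028033088235293, 21.642463235294116, 2176.0), (25.102599179206567, 21.73141814865481, 2193.0)]
[(18.91769547325103, 21.209876543209877, 486.0), (19.136904761904763, 20.878968253968253, 504.0)]
[(16.8300803673938, 19.44316877152698, 871.0), (16.824, 19.56457142857143, 875.0)]
```

```bash
python3 -c "from cell import robot; print(robot.hand_in())"
```

```text
the job is handed in; nothing more can be done
None
```

I clicked the lever from notch 2 to red (notch 5), one click at a time, stamped the pendant, and handed the job in at about 18.5 s.

- **Lever:** The highest push I read was about 6.4 N. It rested about 1 s or more on each yellow mark before the next push. It sat on red for over 3 s before I touched the plunger.
- **Plunger:** It bottomed about 5–6 mm down. I held it at about 15 N (15.5 N highest read) for about 0.6 s, then let it come back up.
- **Last checks:** The pictures show the lever on red and the plunger up. The arm is clear with contact force near zero.
- **Jar, bowl and bangle:** The scene view shows none of them moved. The top view differed around the bowl and bangle, which I put down to the arm blocking that view; I did not confirm it from above.

Forces were read only at the end of each short move, so a brief peak between readings could have gone unseen.

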